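# Nest the dental mixing bowls and put the lid back

### The job

Pack up the mixing bowls: take the lid off the large blue bowl, nest the bowls in size order (red small bowl inside the yellow medium bowl, medium inside the large one), all upright and sitting on one another's floors, then put the lid back on so that it is fully seated. Leave the large bowl where it stands, and leave the jar, the tooth cast and the spatula alone.

Things in the scene. Friction and masses are not known exactly. Their poses are not given: they have to be found in the camera images.
- large: Large blue round mixing bowl, 194 mm across, 90 mm high, 400 g, loose but heavy enough to stay put; at the start it wears its lid. All three bowls have 8 mm thick walls and an 8 mm thick floor, a foot 0.7 times as wide as the rim, sides that flare to full width over the lower 40 % of the height and are vertical above. Inner width at the rim 178 mm. Origin: centre of its underside, on the table; z up, its yaw means nothing (round).
- medium_mid (a point): Centre of the yellow medium bowl: on its axis, half-way up (33 mm above its underside, 33 mm below its rim). Bowl 128 mm across, 66 mm high, walls and floor 8 mm thick, inner width 112 mm, about 160 g; it starts upright and empty on the table. Seated in the large bowl its rim is 16 mm below the large rim. z is the bowl's axis (up); yaw means nothing.
- small_mid (a point): Centre of the red small bowl (cup): on its axis, half-way up (29 mm above its underside, 29 mm below its rim). Bowl 62 mm across, 58 mm high, walls and floor 8 mm thick, inner width 46 mm, about 70 g; it starts upright and empty on the table. Seated in the medium bowl its rim is level with the medium rim. z is the bowl's axis (up); yaw means nothing.
- lid_knob (a point): Centre of the black upright cylindrical knob (32 mm diameter, 36 mm tall) in the middle of the round grey lid (196 mm diameter, 5 mm thick, about 180 g). Beneath the lid's disc a round plug, 168 mm diameter and 6 mm deep, drops inside the large bowl's rim (5 mm play all round). This point is 18 mm above the disc's upper face and 29 mm above the plug's underside; fully seated on the bowl it is 113 mm above the bowl's underside. z is the lid's axis (up).
- mat_top (a point): Centre of the upper face of a round dark green mat, 210 mm diameter, 3 mm thick, fixed to the table and empty: a clear spot where the lid may wait.
- jar_mid (a point): Bystander: amber jar with a white cap, 64 mm diameter, 85 mm high, loose; point at its centre, half-way up.
- cast_mid (a point): Bystander: plaster cast of a row of teeth on a 66 x 72 mm base, 33 mm high, loose; point at its centre, half-way up.
- spatula: Bystander: mixing spatula 190 mm long lying on the table near the robot, loose; its length is its x axis, handle to -x; origin beneath its middle.
Things that resemble listed ones, but are neither listed nor needed, are in the scene too. What is shaped like the part that bears lid_knob but turquoise is not meant.

How it is judged (in metres and radians):
At the end, for the whole second after the job is handed in: Upright and at rest: medium on the large bowl's floor (4 mm in height, 35 mm off axis, 0.08 rad), small on the medium's floor (4 mm, 30 mm, 0.08 rad), lid seated on the large bowl (3 mm, 12 mm off centre, 0.03 rad); large bowl upright (0.06 rad), within 50 mm of its start (distance of large from where it was at the start of the episode below 0.05 m and angle between large's own z axis and vertical below 0.06 rad and horizontal distance between medium_mid and large below 0.035 m and z of medium_mid in the frame of large below 0.045 m and angle between each of medium_mid, small_mid's own z axis and vertical below 0.08 rad and horizontal distance between small_mid and medium_mid below 0.03 m and z of small_mid in the frame of medium_mid below 0.008 m and horizontal distance between lid_knob and large below 0.012 m and z of lid_knob in the frame of large below 0.116 m and angle between lid_knob's own z axis and vertical below 0.03 rad and linear speed of each of large, medium, small, lid below 0.02 m/s); the robot touches nothing.
It fails at once if the jar is moved more than 30 mm (distance of jar_mid from where it was at the start of the episode above 0.03 m).
It fails at once if the tooth cast is moved more than 30 mm (distance of cast_mid from where it was at the start of the episode above 0.03 m).
It fails at once if the spatula is moved more than 30 mm (distance of spatula from where it was at the start of the episode above 0.03 m).
It also fails if it takes over 72 s, if anything falls off the work surface, if the arm or the gripper's body presses on something with over 40 N, if the wrist force passes 120 N, or if a joint passes its speed limit or range.

### The arm

A 6-joint arm with a two-finger parallel gripper is mounted at the origin on the work surface. World frame = base frame: x ahead of the robot, y to its left, z up, the work surface at z = 0. Lengths are in mm, angles in degrees, forces in N, time in s.
With the tool pointing down it reaches from about 300 to 875 mm from the base axis. Payload 6.4 kg.
Tool frame: the origin (TCP) lies on the centre line of the jaws, within the pads' length; the fingertips stand 22 mm ahead of it and the grasp point (between the pads) lies 3 mm ahead of it; z points along the fingers, y is the line along which they close (so a half turn about z gives the same grasp; the last joint's range is limited). The gripper opens to 88 mm and grips with 3 to 60 N. Pads are 18 mm wide; open, the fingers measure 123 mm over their backs; the gripper's body (75 mm by 187 mm) begins 45 mm behind the grasp point.
Start: joints at [-81.721, 10.359, 92.074, -0, 77.567, -11.82], TCP at [197.615, -539.99, 260.714] pointing down, gripper open.
Joint ranges: [-171.53, 171.53], [-51.25, 118.39], [17.06, 147.69], [-65.23, 245.23], [0, 150.52], [-178.68, 178.68]. Speed limits (degrees/s): [147.25, 147.25, 172.46, 180, 180, 180].

### API

Orientations are given as a 3x3 rotation matrix whose columns are the frame's x, y, z axes.
In Python, from plant import * gives the robot as it stands.
- The arm moves only by the shell command python3 -m handwheel 'ROWS' [FORCE]. ROWS is JSON, a list of rows, each a list of 5 numbers: the finger opening in m, from 0 to 0.0881, then the shift along the tool's x, y, z in m, then the turn about the tool's z in degrees. A call has exactly 10 rows; each row is the pose to reach, as a shift and turn from the pose commanded when the call began, along the tool's axes at that moment; what a row does not reach only later rows make up. A row lasts 1/8 s, in which the tool goes at most 62.5 mm and 10.7 degrees, less where a joint would pass 70% of its speed; a pose out of reach is approached as far as the arm can. A call with a gripper value outside its range is refused whole. The fingers move at their own pace and stop on an object; FORCE is the grip in N (left out, the last holds). Time passes only in rows, so rows that repeat a pose let the fingers close, or fill a call up. It gives the time, the measured TCP pose, the force, the opening and the grip force at its end, in the units of the state.
- get_obs(): the state, without advancing time (a new reading comes with each control period).
- capture(name): name is "side" or "top" or "wrist"; returns a dict with "frame" (400x640x3 uint8, red, green, blue), "z_map" (400x640 float32, mm along the optical axis (not along the pixel's ray), 0 where there is no reading), "vfov" (degrees; the focal length in pixels is half the picture's height over the tangent of half this angle, whatever the lens; pixels are square), "cx", "cy" (the principal point, pixels), "dist_coeffs" ([k1, k2, p1, p2, k3] as OpenCV has them; the pictures are not rectified), "cam_to_world" (4x4, takes a point from camera to world coordinates); the wrist camera has in their place "mount" (4x4, takes a point from camera to tool coordinates, whose origin is the TCP and whose axes are the flange's). Camera axes: x right, y down, z forward; pixel columns grow to the right and rows downward; lengths in mm; the calibration is good to about 2 mm. A picture is of the moment at which its call begins: read the wrist's pose just before it.
- close_job(): hands the job in; it is judged then, once.
The state is a dict: "time": time; "qpos": joint angles; "qvel": joint speeds; "effort": joint torques, N m; "position": TCP position; "orientation": TCP orientation; "wrist_force": force on the tool from outside, world axes, zero at the start; "wrist_torque": the same for the moment, N m; "opening": finger opening in mm; "grasp_force": force on a finger pad.
Only numpy, scipy, OpenCV 4.12 (cv2) and the standard library are available. Lean on these libraries where they do the work, as an engineer would, in place of code of your own. Each camera call takes 0.05 s, during which the arm holds its last target. There are 200 camera calls.

## Working session

There is one attempt and no reset: what is moved stays moved. The work goes in short steps, Python scripts to look and compute and a shell command to move; the robot and the scene stay as the last step left them, time stands still between calls to the robot, and variables do not carry over. Pictures are saved under pics/ and viewed, at most 10 in all, crops included, and the job is handed in when it is done.

```bash
mkdir -p pics; ls; cat > h.py <<'E'
from plant import *
import numpy as np, cv2
def K(c):
    f=200/np.tan(np.radians(c["vfov"])/2); return np.array([[f,0,c["cx"]],[0,f,c["cy"]],[0,0,1.]])
def pose(o):
    T=np.eye(4);T[:3,:3]=np.array(o["orientation"]);T[:3,3]=o["position"];return T
def cap(n):
    o=get_obs(); c=capture(n)
    c["T"]=np.array(c["cam_to_world"]) if n!="wrist" else pose(o)@np.array(c["mount"])
    return c
def ray(c,uv):
    p=cv2.undistortPoints(np.array(uv,float).reshape(-1,1,2),K(c),np.array(c["dist_coeffs"],float)).reshape(-1,2)
    return np.c_[p,np.ones(len(p))]
def onplane(c,uv,z):
    d=ray(c,uv)@c["T"][:3,:3].T; o=c["T"][:3,3]
    return o+d*((z-o[2])/d[:,2])[:,None]
def cloud(c):
    v,u=np.mgrid[:400,:640]; d=ray(c,np.c_[u.ravel(),v.ravel()])
    return ((d*c["z_map"].reshape(-1,1))@c["T"][:3,:3].T+c["T"][:3,3]).reshape(400,640,3)
def save(c,n): cv2.imwrite("pics/"+n,c["frame"][:,:,::-1])
E
python3 - <<'E'
from h import *
o=get_obs();print({k:np.round(v,2).tolist() for k,v in o.items()})
for n in("top","side"):
    c=cap(n);save(c,n+"0.png");print(n,np.round(c["T"],2).tolist(),c["vfov"],c["dist_coeffs"]);np.savez(n+"0.npz",**c)
E
```

```text
pics
{'time': 0.0, 'qpos': [-81.72, 10.4, 92.13, -0.0, 77.57, -11.82], 'qvel': [-0.02, 0.06, 0.16, -0.02, -0.1, -0.05], 'effort': [-0.0, -43.39, -34.18, 0.07, 0.04, -0.0], 'position': [197.54, -539.49, 259.84], 'orientation': [[0.94, 0.34, -0.0], [0.34, -0.94, 0.0], [0.0, -0.0, -1.0]], 'wrist_force': [-0.47, 0.41, -0.95], 'wrist_torque': [0.0, 0.02, -0.03], 'grasp_force': 0.0, 'opening': 88.21}
top [[-0.02, -1.0, 0.09, 396.21], [-1.0, 0.02, 0.01, -41.42], [-0.01, -0.09, -1.0, 1409.39], [0.0, 0.0, 0.0, 1.0]] 46.600692687045175 [-0.11673486  0.          0.          0.          0.        ]
side [[-0.9, -0.29, 0.31, 208.21], [-0.43, 0.58, -0.69, 625.22], [0.02, -0.76, -0.65, 736.72], [0.0, 0.0, 0.0, 1.0]] 56.16470975535565 [-0.07924165  0.          0.          0.          0.        ]
```

View pics/top0.png

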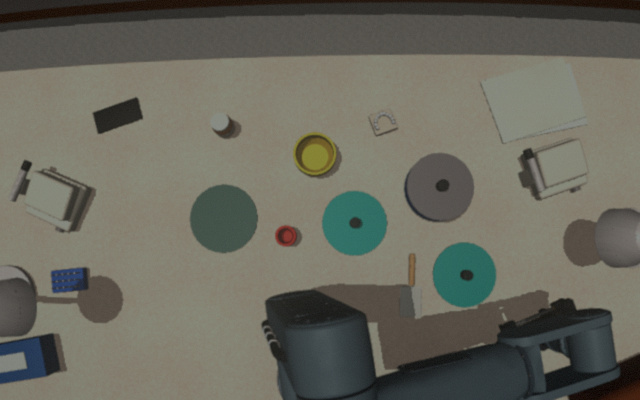

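View pics/side0.png

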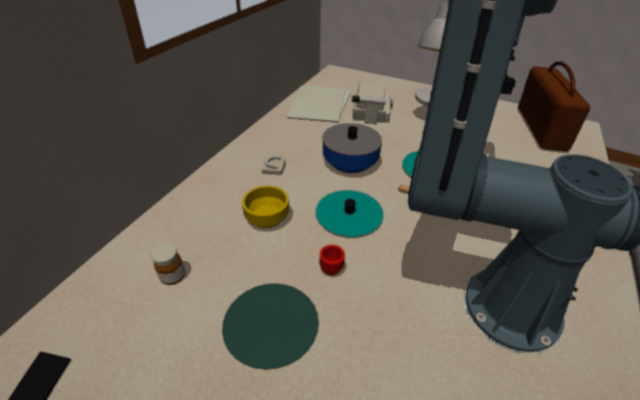

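The top view shows the lidded bowl at (440,186) with its knob at (442,186). The yellow bowl is at (316,155), the red cup at (287,236) and the mat at (224,218). Turquoise decoy lids are at (355,222) and (465,274), the jar at (222,123), the cast at (383,122) and the spatula at (412,285). The side view shows the knob at (352,132), yellow bowl at (266,205), red cup at (332,260) and mat at (271,324).

```bash
python3 - <<'E'
from h import *
L={n:dict(np.load(n+"0.npz",allow_pickle=True)) for n in("top","side")}
seeds={"yellow":((316,155),(266,205)),"red":((287,236),(332,260)),"mat":((224,218),(271,324)),"knob":((442,186),(352,132))}
for k,s in seeds.items():
  R=[]
  for n,(u,v) in zip(L,s):
    c=L[n];f=c["frame"].astype(int);r,g,b=f[...,0],f[...,1],f[...,2]
    m={"yellow":(r>1.8*b)&(g>1.8*b)&(g>.6*r),"red":(r>2.2*g)&(r>60),"mat":(g>1.15*r)&(g>b)&(g<110),"knob":(f.max(2)<45)}[k]
    w=np.zeros_like(m);h=55 if k=="mat" else 14 if k=="knob" else 34;w[v-h:v+h,u-h:u+h]=1
    N,lab,st,ce=cv2.connectedComponentsWithStats((m&w).astype(np.uint8))
    i=1+np.argmax(st[1:,4]);M=lab==i
    P=cloud(c)[M];zok=c["z_map"][M]>0;P=P[zok]
    zt=np.percentile(P[:,2],95);top=P[P[:,2]>zt-6]
    mid=(P[:,:2].min(0)+P[:,:2].max(0))/2
    (cx,cy),rad=cv2.minEnclosingCircle(top[:,:2].astype(np.float32))
    print(k,n,"px",ce[i].round(1),st[i].tolist(),"ztop",zt.round(1),"circle top",round(cx,1),round(cy,1),"r",round(rad,1))
# ray triangulation of knob/small centroids
    d=ray(c,[ce[i]])@c["T"][:3,:3].T;R.append((c["T"][:3,3],d[0]/np.linalg.norm(d[0])))
  A=sum(np.eye(3)-np.outer(d,d) for o,d in R);bb=sum((np.eye(3)-np.outer(d,d))@o for o,d in R)
  print("   tri",np.linalg.solve(A,bb).round(1))
c=L["top"];P=cloud(c)
for nm,(u,v) in dict(lid=(420,190),jar=(220,121),cast=(383,122),spat=(412,285),turq1=(340,222),tq2=(450,274)).items(): print(nm,P[v,u].round(0))
c=L["top"];f=c["frame"].astype(int)
q=P[140:235,395:485].reshape(-1,3);q=q[(q[:,2]>85)&(q[:,2]<105)];print("lid",cv2.minEnclosingCircle(q[:,:2].astype(np.float32)),np.median(q[:,2]))
E
```

```text
yellow top px [315.2 154.4] [293, 133, 43, 43, 1311] ztop 69.9 circle top 667.3 -9.6 r 63.4
yellow side px [265.4 205.7] [242, 186, 47, 42, 1584] ztop 66.6 circle top 670.0 -8.4 r 65.5
   tri [670.4 -10.8  42.2]
red top px [287.  235.8] [276, 227, 20, 18, 194] ztop 62.5 circle top 428.1 78.6 r 28.4
red side px [331.5 258.9] [320, 245, 25, 30, 602] ztop 59.5 circle top 430.4 80.8 r 30.7
   tri [429.6  76.4  35. ]
mat top px [223.3 218.2] [191, 185, 66, 67, 3444] ztop 9.0 circle top 486.0 273.4 r 102.3
mat side px [269.9 325.9] [223, 284, 95, 85, 6295] ztop 6.2 circle top 488.0 274.9 r 104.0
   tri [486.9 276.3  -8.5]
knob top px [441.9 185.3] [437, 180, 11, 11, 81] ztop 136.8 circle top 558.7 -365.9 r 14.2
knob side px [352.  132.5] [348, 126, 9, 14, 105] ztop 132.3 circle top 561.8 -364.8 r 14.2
   tri [ 561.3 -369.6  113.8]
lid [ 550. -310.   96.]
jar [767. 266.  85.]
cast [ 770. -220.   21.]
spat [ 275. -293.   20.]
turq1 [467. -82.   8.]
tq2 [ 304. -411.    8.]
lid ((560.553466796875, -369.1922607421875), 99.36563873291016) 96.35685979199616
```

The positions fit the text: knob height 113.8 mm, rims 66 and 59 mm, mat radius 104 mm, all in reach. Now I'll move above the lid and turn the tool square to the world axes.

```bash
cat > go.py <<'E'
import sys
from h import *
# go.py X Y Z [yaw]: shift in tool axes (m) and turn to reach a world TCP target
o=get_obs();T=pose(o);a=[float(x) for x in sys.argv[1:]]
y=np.degrees(np.arctan2(T[1,0],T[0,0]))
print("t",round(o["time"],2),"pos",T[:3,3].round(1),"yaw",y.round(2),"tilt",T[2,:2].round(3),"open",round(o["opening"],1),"gf",round(o["grasp_force"],1))
if a: print("shift",(T[:3,:3].T@(np.array(a[:3])-T[:3,3])/1000).round(4),"turn",round(y-(a[3] if len(a)>3 else 0),1))
E
python3 -m handwheel '[[0.088,0.04,-0.004,0.006,2],[0.088,0.09,-0.009,0.014,5],[0.088,0.14,-0.014,0.02,8],[0.088,0.19,-0.019,0.03,11],[0.088,0.24,-0.024,0.036,14],[0.088,0.29,-0.029,0.044,17],[0.088,0.34,-0.033,0.05,20],[0.088,0.38,-0.037,0.056,20],[0.088,0.4,-0.039,0.06,20],[0.088,0.4,-0.039,0.06,20]]' 30
python3 go.py 561 -367 122
python3 - <<'E'
from h import *
c=cap("wrist");save(c,"w1.png");f=c["frame"]
m=(f.max(2)<45).astype(np.uint8)
N,l,s,ce=cv2.connectedComponentsWithStats(m)
P=cloud(c);ok=(c["z_map"]>0)
q=P[ok&(P[...,2]>122)&(P[...,2]<140)];print("knob top",len(q),np.median(q,0).round(1),cv2.minEnclosingCircle(q[:,:2].astype(np.float32)))
q=P[ok&(P[...,2]>88)&(P[...,2]<103)];print("lid",np.median(q[:,2]),q.min(0).round(0),q.max(0).round(0),cv2.minEnclosingCircle(q[:,:2].astype(np.float32)))
E
```

```text
time: 1.35
position: [560.0, -365.2, 199.8]
orientation: [[1.0, 0.003, -0.001], [0.003, -1.0, 0.001], [-0.001, -0.001, -1.0]]
wrist_force: [-0.5, -0.4, 0.3]
opening: 88.1
grasp_force: 0.0
t 1.35 pos [ 560.  -365.2  199.8] yaw 0.2 tilt [-0.001 -0.001] open 88.1 gf 0.0
shift [0.0011 0.0019 0.0778] turn 0.2
knob top 2014 [ 563.7 -370.   131.3] ((562.1895751953125, -370.28704833984375), 15.919999122619629)
lid 95.44284068521216 [ 493. -468.   93.] [ 660. -273.  103.] ((562.534423828125, -370.56390380859375), 97.70404052734375)
```

```bash
python3 -m handwheel '[[0.088,0.002,0.005,0.02,0],[0.088,0.002,0.005,0.05,0],[0.088,0.002,0.005,0.07,0],[0.088,0.002,0.005,0.077,0],[0.03,0.002,0.005,0.077,0],[0.0,0.002,0.005,0.077,0],[0.0,0.002,0.005,0.077,0],[0.0,0.002,0.005,0.077,0],[0.0,0.002,0.005,0.077,0],[0.0,0.002,0.005,0.077,0]]' 40
python3 go.py 487 274 190
```

```text
time: 2.65
position: [561.9, -370.9, 123.8]
orientation: [[1.0, 0.002, 0.0], [0.002, -1.0, -0.0], [0.0, 0.0, -1.0]]
wrist_force: [0.7, 0.5, 1.1]
opening: 31.1
grasp_force: 40.0
t 2.65 pos [ 561.9 -370.9  123.8] yaw 0.1 tilt [0. 0.] open 31.1 gf 40.0
shift [-0.0737 -0.645  -0.0662] turn 0.1
```

```bash
python3 -m handwheel '[[0,0,0,-0.02,0],[0,0,0,-0.05,0],[0,0,-0.02,-0.07,0],[0,-0.005,-0.06,-0.07,0],[0,-0.01,-0.11,-0.07,0],[0,-0.02,-0.16,-0.07,0],[0,-0.025,-0.21,-0.07,0],[0,-0.03,-0.26,-0.07,0],[0,-0.035,-0.3,-0.07,0],[0,-0.037,-0.32,-0.07,0]]'
python3 go.py 487 274 190
```

```text
time: 3.9
position: [524.3, -49.2, 194.9]
orientation: [[1.0, 0.004, 0.001], [0.004, -1.0, -0.0], [0.001, 0.0, -1.0]]
wrist_force: [-0.5, 0.1, -2.3]
opening: 31.4
grasp_force: 40.0
t 3.9 pos [524.3 -49.2 194.9] yaw 0.21 tilt [0.001 0.   ] open 31.4 gf 40.0
shift [-0.0361 -0.3234  0.0047] turn 0.2
```

```bash
python3 -m handwheel '[[0,-0.005,-0.03,0,0],[0,-0.01,-0.08,0,0],[0,-0.015,-0.13,0,0],[0,-0.02,-0.18,0,0],[0,-0.025,-0.23,0,0],[0,-0.03,-0.28,0,0],[0,-0.037,-0.31,0,0],[0,-0.037,-0.325,0,0],[0,-0.037,-0.325,0.04,0],[0,-0.037,-0.325,0.08,0]]'
python3 go.py 487 274 43
```

```text
time: 5.15
position: [488.3, 273.5, 113.7]
orientation: [[1.0, 0.001, 0.003], [0.001, -1.0, 0.0], [0.003, -0.0, -1.0]]
wrist_force: [1.2, 0.2, -1.0]
opening: 31.2
grasp_force: 40.0
t 5.15 pos [488.3 273.5 113.7] yaw 0.07 tilt [ 0.003 -0.   ] open 31.2 gf 40.0
shift [-0.0014 -0.0005  0.0707] turn 0.1
```

```bash
python3 -m handwheel '[[0,0,0,0.03,0],[0,0,0,0.055,0],[0,0,0,0.066,0],[0,0,0,0.07,0],[0,0,0,0.071,0],[0.06,0,0,0.071,0],[0.06,0,0,0.071,0],[0.06,0,0,0.071,0],[0.06,0,0,0.03,0],[0.06,0,0,-0.02,0]]'
python3 go.py 669 -9 190
```

```text
time: 6.4
position: [485.8, 273.7, 133.8]
orientation: [[1.0, 0.002, -0.003], [0.002, -1.0, -0.001], [-0.003, 0.001, -1.0]]
wrist_force: [0.9, 0.7, -0.1]
opening: 60.0
grasp_force: 0.0
t 6.4 pos [485.8 273.7 133.8] yaw 0.1 tilt [-0.003  0.001] open 60.0 gf 0.0
shift [ 0.1826  0.2831 -0.0565] turn 0.1
```

```bash
python3 -m handwheel '[[0.06,0.01,0.01,-0.02,0],[0.088,0.04,0.04,-0.05,0],[0.088,0.08,0.07,-0.07,0],[0.088,0.12,0.11,-0.08,0],[0.088,0.15,0.15,-0.08,0],[0.088,0.17,0.18,-0.08,0],[0.088,0.183,0.21,-0.08,0],[0.088,0.183,0.223,-0.08,0],[0.088,0.183,0.223,-0.08,0],[0.088,0.183,0.223,-0.08,0]]'
cat > look.py <<'E'
from h import *
import sys
# circle through the rim pixels: cast image rays onto the rim plane
c=cap("wrist");save(c,sys.argv[1]+".png");k=sys.argv[2];zr=float(sys.argv[3]);ext=float(sys.argv[4])
f=c["frame"].astype(int);r,g,b=f[...,0],f[...,1],f[...,2]
m=(r>2.2*g)&(r>60) if k=="red" else (r>1.8*b)&(g>1.8*b)&(g>.6*r) if k=="yellow" else (b>1.5*r)&(b>1.3*g) if k=="blue" else f.max(2)>=0
P=cloud(c);ok=m&(c["z_map"]>0)&(abs(P[...,2]-zr)<ext)
q=P[ok];print(k,len(q),"z",np.median(q[:,2]).round(1),"lo",q.min(0).round(0),"hi",q.max(0).round(0),"circ",np.round(np.hstack(cv2.minEnclosingCircle(q[:,:2].astype(np.float32))),1))
E
python3 look.py w2 yellow 66 5; python3 go.py 669 51 62
```

```text
time: 7.65
position: [669.6, 52.5, 213.8]
orientation: [[1.0, 0.003, -0.0], [0.003, -1.0, 0.0], [-0.0, -0.0, -1.0]]
wrist_force: [0.4, -0.2, -0.2]
opening: 88.0
grasp_force: 0.0
yellow 4259 z 66.1 lo [607. -74.  61.] hi [795. 269.  69.] circ [721.2  96.7 181.5]
t 7.7 pos [669.6  52.7 213.8] yaw 0.18 tilt [-0. -0.] open 88.0 gf 0.0
shift [-0.0006  0.0017  0.1518] turn 0.2
```

```bash
sed -i 's/^q=P\[ok\];/q=P[ok];q=q[np.hypot(*(q[:,:2]-np.array([float(sys.argv[5]),float(sys.argv[6])])).T)<float(sys.argv[7])];/' look.py
python3 look.py w3 yellow 66 5 669 -9 90
```

```text
yellow 3864 z 66.1 lo [607. -73.  61.] hi [733.  53.  69.] circ [670.1  -9.8  63.7]
```

```bash
python3 -m handwheel '[[0.06,0,0.003,0.04,0],[0.06,0,0.003,0.09,0],[0.06,0,0.003,0.13,0],[0.06,0,0.003,0.148,0],[0.06,0,0.003,0.152,0],[0.0,0,0.003,0.152,0],[0.0,0,0.003,0.152,0],[0.0,0,0.003,0.152,0],[0.0,0,0.003,0.152,0],[0.0,0,0.003,0.152,0]]' 30
python3 go.py 562 -310 150
```

```text
time: 9.0
position: [670.2, 48.3, 62.0]
orientation: [[1.0, 0.002, 0.0], [0.002, -1.0, 0.0], [0.0, -0.0, -1.0]]
wrist_force: [0.2, 1.6, 2.0]
opening: 12.1
grasp_force: 0.7
t 9.0 pos [670.2  48.3  62. ] yaw 0.1 tilt [ 0. -0.] open 12.1 gf 0.7
shift [-0.1088  0.3581 -0.0881] turn 0.1
```

```bash
python3 -m handwheel '[[0,0,0,0,0],[0,0,0,0,0],[0,0,0,-0.01,0],[0,0,0,-0.04,0],[0,0,0,-0.08,0],[0,0,0,-0.11,0],[0,-0.01,0.03,-0.12,0],[0,-0.02,0.07,-0.12,0],[0,-0.035,0.11,-0.12,0],[0,-0.05,0.15,-0.12,0]]'
python3 go.py 562 -317 180
```

```text
time: 10.25
position: [619.7, -102.8, 182.0]
orientation: [[1.0, 0.002, -0.0], [0.002, -1.0, 0.0], [-0.0, -0.0, -1.0]]
wrist_force: [-0.8, 0.5, -1.8]
opening: 8.9
grasp_force: 31.0
t 10.25 pos [ 619.7 -102.8  182. ] yaw 0.12 tilt [-0. -0.] open 8.9 gf 31.0
shift [-0.0581  0.2141  0.0019] turn 0.1
```

```bash
python3 -m handwheel '[[0,-0.01,0.04,0,0],[0,-0.02,0.09,0,0],[0,-0.035,0.13,0,0],[0,-0.047,0.17,0,0],[0,-0.055,0.2,0,0],[0,-0.058,0.213,0,0],[0,-0.058,0.213,0,0],[0,-0.058,0.213,0,0],[0,-0.058,0.213,0,0],[0,-0.058,0.213,0,0]]'
python3 go.py 562 -317 72
python3 look.py w4 blue 90 5 562 -370 120
python3 look.py w5 yellow 180 20 562 -370 120
python3 - <<'E'
from h import *
c=cap("top");f=c["frame"].astype(int);P=cloud(c);r,g,b=f[...,0],f[...,1],f[...,2]
q=P[(b>1.5*r)&(b>1.3*g)&(abs(P[...,2]-92)<7)];q=q[np.hypot(q[:,0]-562,q[:,1]+370)<120];print(len(q),q.min(0),q.max(0),cv2.minEnclosingCircle(q[:,:2].astype(np.float32)))
E
```

```text
time: 11.5
position: [563.1, -314.0, 181.7]
orientation: [[1.0, 0.003, -0.0], [0.003, -1.0, 0.0], [-0.0, -0.0, -1.0]]
wrist_force: [0.0, -0.9, -1.9]
opening: 9.0
grasp_force: 31.0
t 11.5 pos [ 563.1 -314.   181.7] yaw 0.17 tilt [-0. -0.] open 9.0 gf 31.0
shift [-0.0011  0.003   0.1097] turn 0.2
blue 4456 z 90.2 lo [ 536. -437.   85.] hi [ 658. -274.   93.] circ [ 584.7 -357.3   92. ]
yellow 20801 z 184.3 lo [ 515. -435.  160.] hi [ 630. -309.  188.] circ [ 567.  -373.3   64.1]
26 [ 595.26486716 -315.61653102   85.0137483 ] [ 635.42782313 -283.90040762   96.32159631] ((615.3463134765625, -300.466064453125), 25.155624389648438)
```

View pics/w4.png

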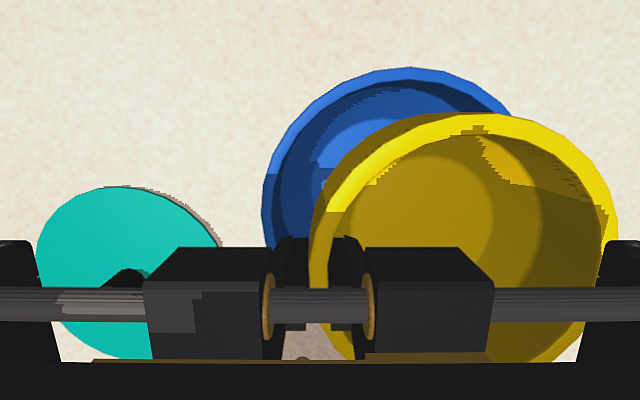

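The blue bowl stands open, with its rim from (265,230) to (510,110). The yellow bowl hangs level from the jaws with its wall gripped at (320,260). The blue rim extents put its centre at (561,-371), so it hasn't moved. I'm lowering the medium bowl into it.

```bash
python3 -m handwheel '[[0,0,0.003,0.03,0],[0,0,0.003,0.06,0],[0,0,0.003,0.085,0],[0,0,0.003,0.1,0],[0,0,0.003,0.107,0],[0,0,0.003,0.111,0],[0,0,0.003,0.111,0],[0.016,0,0.003,0.111,0],[0.016,0,0.003,0.111,0],[0.016,0,0.003,0.111,0]]'
python3 go.py 562 -317 180
```

```text
time: 12.9
position: [563.1, -318.2, 71.3]
orientation: [[1.0, 0.002, 0.001], [0.002, -1.0, -0.001], [0.001, 0.001, -1.0]]
wrist_force: [-0.2, -0.4, 0.5]
opening: 15.8
grasp_force: 0.0
t 12.9 pos [ 563.1 -318.2   71.3] yaw 0.1 tilt [0.001 0.001] open 15.8 gf 0.0
shift [-0.001  -0.0011 -0.1087] turn 0.1
```

Released. I'm going up and look at the result, then on to the cup.

```bash
python3 -m handwheel '[[0.016,0,0,-0.03,0],[0.016,0,0,-0.08,0],[0.016,-0.01,-0.03,-0.13,0],[0.016,-0.03,-0.07,-0.15,0],[0.088,-0.04,-0.07,-0.15,0],[0.088,-0.06,-0.07,-0.15,0],[0.088,-0.06,-0.07,-0.15,0],[0.088,-0.06,-0.07,-0.15,0],[0.088,-0.06,-0.07,-0.15,0],[0.088,-0.06,-0.07,-0.15,0]]'
python3 go.py 429 79 180
python3 look.py w6 blue 90 5 562 -370 120
python3 look.py w7 yellow 74 6 562 -370 120
python3 - <<'E'
from h import *
c=cap("top");save(c,"top2.png");f=c["frame"].astype(int);P=cloud(c);r,g,b=f[...,0],f[...,1],f[...,2]
for n,m,z in(("blue",(b>1.5*r)&(b>1.3*g),92),("yel",(r>1.8*b)&(g>1.8*b)&(g>.6*r),78)):
  q=P[m&(abs(P[...,2]-z)<7)];q=q[np.hypot(q[:,0]-562,q[:,1]+370)<120];print(n,len(q),np.median(q[:,2]),q.min(0).round(),q.max(0).round(),cv2.minEnclosingCircle(q[:,:2].astype(np.float32)))
E
```

```text
time: 14.15
position: [502.9, -248.1, 220.5]
orientation: [[1.0, 0.002, -0.0], [0.002, -1.0, 0.0], [-0.0, -0.0, -1.0]]
wrist_force: [0.6, 0.6, 1.0]
opening: 74.1
grasp_force: 0.0
t 14.15 pos [ 502.9 -248.1  220.5] yaw 0.1 tilt [-0. -0.] open 74.1 gf 0.0
shift [-0.0734 -0.3273  0.0405] turn 0.1
blue 7942 z 90.0 lo [ 465. -467.   85.] hi [ 648. -273.   93.] circ [ 561.1 -370.2   97.1]
yellow 5364 z 74.0 lo [ 503. -441.   68.] hi [ 630. -313.   77.] circ [ 566.4 -376.7   64.2]
blue 242 90.85923483906163 [ 467. -465.   85.] [ 654. -315.   98.] ((557.9366455078125, -370.3643798828125), 96.46845245361328)
yel 70 75.47762827090855 [ 568. -437.   71.] [ 628. -366.   80.] ((596.7764892578125, -400.98895263671875), 45.62770462036133)
```

```bash
python3 -m handwheel '[[0.088,-0.01,-0.04,0,0],[0.088,-0.02,-0.09,0,0],[0.088,-0.03,-0.14,0,0],[0.088,-0.04,-0.19,0,0],[0.088,-0.05,-0.24,0,0],[0.088,-0.06,-0.29,0.01,0],[0.088,-0.073,-0.32,0.03,0],[0.088,-0.073,-0.327,0.04,0],[0.088,-0.073,-0.327,0.04,0],[0.088,-0.073,-0.327,0.04,0]]'
python3 go.py 429 79 60
python3 look.py w8 red 58 5 429 79 50
```

```text
time: 15.55
position: [430.1, 77.9, 181.4]
orientation: [[1.0, 0.001, 0.001], [0.001, -1.0, -0.0], [0.001, 0.0, -1.0]]
wrist_force: [-0.5, 0.0, 0.3]
opening: 88.0
grasp_force: 0.0
t 15.55 pos [430.1  77.9 181.4] yaw 0.04 tilt [0.001 0.   ] open 88.0 gf 0.0
shift [-0.0012 -0.0011  0.1214] turn 0.0
red 2099 z 58.2 lo [400.  49.  53.] hi [460. 109.  61.] circ [429.9  78.7  30.5]
```

```bash
python3 -m handwheel '[[0.088,0,-0.001,0.04,0],[0.088,0,-0.001,0.08,0],[0.088,0,-0.001,0.11,0],[0.088,0,-0.001,0.119,0],[0.088,0,-0.001,0.121,0],[0.04,0,-0.001,0.121,0],[0.04,0,-0.001,0.121,0],[0.04,0,-0.001,0.121,0],[0.04,0,-0.001,0.121,0],[0.04,0,-0.001,0.121,0]]' 20
python3 go.py 566 -377 180
```

```text
time: 16.85
position: [429.7, 79.8, 60.5]
orientation: [[1.0, 0.002, 0.001], [0.002, -1.0, -0.0], [0.001, 0.0, -1.0]]
wrist_force: [-0.9, -1.0, 7.0]
opening: 60.4
grasp_force: 19.9
t 16.85 pos [429.7  79.8  60.5] yaw 0.12 tilt [0.001 0.   ] open 60.4 gf 19.9
shift [ 0.1355  0.4571 -0.1192] turn 0.1
```

```bash
python3 -m handwheel '[[0.04,0,0,-0.02,0],[0.04,0,0,-0.06,0],[0.04,0,0,-0.1,0],[0.04,0.01,0.03,-0.12,0],[0.04,0.025,0.08,-0.12,0],[0.04,0.04,0.13,-0.12,0],[0.04,0.055,0.18,-0.12,0],[0.04,0.07,0.23,-0.12,0],[0.04,0.085,0.28,-0.12,0],[0.04,0.09,0.3,-0.12,0]]'
python3 go.py 566 -377 180
```

```text
time: 18.1
position: [519.8, -222.5, 179.4]
orientation: [[1.0, -0.001, -0.0], [-0.001, -1.0, -0.0], [-0.0, 0.0, -1.0]]
wrist_force: [0.5, -0.5, -0.5]
opening: 60.7
grasp_force: 19.9
t 18.1 pos [ 519.8 -222.5  179.4] yaw -0.03 tilt [-0.  0.] open 60.7 gf 19.9
shift [ 0.0463  0.1545 -0.0006] turn -0.0
```

```bash
python3 -m handwheel '[[0.04,0.01,0.04,0,0],[0.04,0.025,0.08,0,0],[0.04,0.035,0.12,0,0],[0.04,0.042,0.145,0,0],[0.04,0.045,0.157,0,0],[0.04,0.046,0.157,0,0],[0.04,0.046,0.157,0,0],[0.04,0.046,0.157,0,0],[0.04,0.046,0.157,0,0],[0.04,0.046,0.157,0,0]]'
python3 go.py 566 -377 76.5
python3 look.py w9 red 184 14 566 -377 60; python3 look.py w9 blue 90 5 562 -370 120;python3 look.py w9 yellow 74 6 562 -370 120
```

```text
time: 19.35
position: [565.9, -376.6, 179.9]
orientation: [[1.0, 0.002, 0.0], [0.002, -1.0, -0.0], [0.0, 0.0, -1.0]]
wrist_force: [-0.1, -0.3, -2.1]
opening: 60.4
grasp_force: 19.9
t 19.35 pos [ 565.9 -376.6  179.9] yaw 0.12 tilt [0. 0.] open 60.4 gf 19.9
shift [1.000e-04 4.000e-04 1.034e-01] turn 0.1
red 5344 z 177.5 lo [ 535. -407.  170.] hi [ 596. -346.  180.] circ [ 565.9 -376.3   31.1]
blue 7794 z 90.1 lo [ 465. -467.   85.] hi [ 658. -274.   93.] circ [ 561.3 -370.7   96.6]
yellow 3815 z 74.2 lo [ 539. -440.   68.] hi [ 630. -313.   77.] circ [ 567.3 -376.7   63.5]
```

```bash
python3 -m handwheel '[[0.04,0,0,0.03,0],[0.04,0,0,0.06,0],[0.04,0,0,0.085,0],[0.04,0,0,0.097,0],[0.04,0,0,0.101,0],[0.04,0,0,0.103,0],[0.04,0,0,0.103,0],[0.069,0,0,0.103,0],[0.069,0,0,0.103,0],[0.069,0,0,0.103,0]]'
python3 go.py
```

```text
time: 20.75
position: [566.0, -377.0, 77.1]
orientation: [[1.0, 0.002, 0.0], [0.002, -1.0, -0.0], [0.0, 0.0, -1.0]]
wrist_force: [0.0, -0.4, 0.4]
opening: 69.1
grasp_force: 0.0
t 20.75 pos [ 566.  -377.    77.1] yaw 0.1 tilt [0. 0.] open 69.1 gf 0.0
```

```bash
python3 -m handwheel '[[0.069,0,0,-0.02,0],[0.069,0,0,-0.05,0],[0.069,0,0,-0.09,0],[0.069,-0.01,-0.03,-0.13,0],[0.069,-0.03,-0.08,-0.15,0],[0.069,-0.05,-0.12,-0.15,0],[0.069,-0.06,-0.13,-0.15,0],[0.069,-0.06,-0.13,-0.15,0],[0.069,-0.06,-0.13,-0.15,0],[0.069,-0.06,-0.13,-0.15,0]]'
python3 look.py w10 red 74 8 566 -377 60; python3 look.py w10 blue 90 5 562 -370 120;python3 look.py w10 yellow 74 6 562 -370 120
python3 go.py 487 274 190
```

```text
time: 22.0
position: [506.0, -248.1, 226.6]
orientation: [[1.0, 0.001, -0.0], [0.001, -1.0, -0.0], [-0.0, 0.0, -1.0]]
wrist_force: [0.5, 0.3, 0.5]
opening: 69.2
grasp_force: 0.0
red 2368 z 74.0 lo [ 535. -408.   66.] hi [ 596. -346.   77.] circ [ 565.8 -376.8   31. ]
blue 8145 z 90.0 lo [ 465. -468.   85.] hi [ 652. -273.   93.] circ [ 561.1 -370.4   97.3]
yellow 5116 z 74.0 lo [ 504. -441.   68.] hi [ 630. -313.   77.] circ [ 566.4 -376.8   64.3]
t 22.15 pos [ 505.7 -247.6  226.3] yaw 0.06 tilt [-0. -0.] open 68.6 gf 0.0
shift [-0.0181 -0.5216  0.0365] turn 0.1
```

View pics/w10.png

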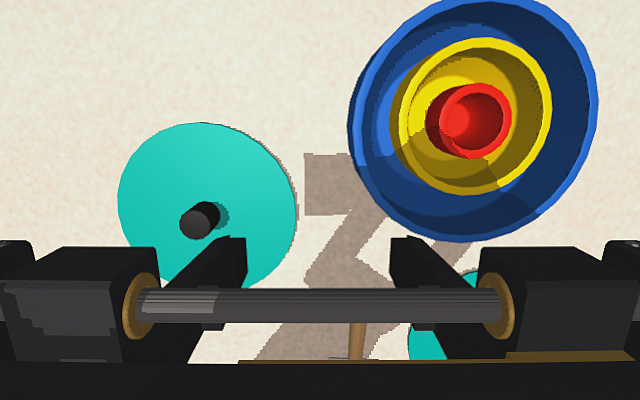

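The cup at (475,120) sits upright in the yellow bowl, which sits inside the blue one (rims 74/74/90 mm), so both are seated. Next I go back to the lid on the mat.

```bash
python3 -m handwheel '[[0.069,0,-0.04,0,0],[0.069,0,-0.1,0,0],[0.069,0,-0.16,0,0],[0.069,0,-0.22,0,0],[0.069,-0.005,-0.28,0,0],[0.069,-0.01,-0.34,0.01,0],[0.069,-0.015,-0.4,0.02,0],[0.069,-0.018,-0.46,0.04,0],[0.069,-0.018,-0.5,0.06,0],[0.069,-0.018,-0.522,0.07,0]]'
python3 look.py w11 any 50 5 487 274 30; python3 look.py w11 any 14 4 487 274 97
python3 go.py 487 274 43
```

```text
time: 23.4
position: [485.8, 276.9, 155.2]
orientation: [[1.0, 0.004, -0.002], [0.004, -1.0, -0.0], [-0.002, 0.0, -1.0]]
wrist_force: [-0.3, -0.6, -0.1]
opening: 69.1
grasp_force: 0.0
any 1427 z 50.3 lo [472. 259.  45.] hi [503. 290.  52.] circ [487.7 274.6  15.9]
any 38212 z 14.4 lo [397. 177.  12.] hi [584. 371.  18.] circ [487. 274.  97.]
t 23.5 pos [485.7 276.6 155.1] yaw 0.26 tilt [-0.003  0.   ] open 68.6 gf 0.0
shift [0.0016 0.0025 0.1121] turn 0.3
```

```bash
python3 -m handwheel '[[0.069,0.002,0.002,0.04,0],[0.069,0.002,0.002,0.08,0],[0.069,0.002,0.002,0.105,0],[0.069,0.002,0.002,0.112,0],[0.0,0.002,0.002,0.112,0],[0.0,0.002,0.002,0.112,0],[0.0,0.002,0.002,0.112,0],[0.0,0.002,0.002,0.112,0],[0.0,0.002,0.002,0.112,0],[0.0,0.002,0.002,0.112,0]]' 40
python3 go.py 561 -370 200
```

```text
time: 24.75
position: [489.2, 273.2, 45.5]
orientation: [[1.0, 0.002, 0.001], [0.002, -1.0, 0.0], [0.001, -0.0, -1.0]]
wrist_force: [-1.2, -1.0, 5.3]
opening: 31.0
grasp_force: 40.0
t 24.75 pos [489.2 273.2  45.5] yaw 0.11 tilt [ 0.001 -0.   ] open 31.0 gf 40.0
shift [ 0.0707  0.6433 -0.1547] turn 0.1
```

```bash
python3 -m handwheel '[[0,0,0,-0.02,0],[0,0,0,-0.06,0],[0,0,0,-0.11,0],[0,0.002,0.01,-0.145,0],[0,0.005,0.05,-0.155,0],[0,0.01,0.1,-0.155,0],[0,0.015,0.15,-0.155,0],[0,0.02,0.2,-0.155,0],[0,0.025,0.25,-0.155,0],[0,0.03,0.28,-0.155,0]]'
python3 go.py 561 -370 200
```

```text
time: 26.0
position: [519.1, -9.2, 200.7]
orientation: [[1.0, 0.0, 0.001], [0.0, -1.0, -0.0], [0.001, 0.0, -1.0]]
wrist_force: [-0.3, -0.0, -1.3]
opening: 30.7
grasp_force: 40.0
t 26.0 pos [519.1  -9.2 200.7] yaw 0.0 tilt [0.001 0.   ] open 30.7 gf 40.0
shift [0.0419 0.3608 0.0009] turn 0.0
```

```bash
python3 -m handwheel '[[0,0.005,0.04,0,0],[0,0.01,0.09,0,0],[0,0.015,0.14,0,0],[0,0.02,0.19,0,0],[0,0.025,0.24,0,0],[0,0.03,0.29,0,0],[0,0.035,0.33,0,0],[0,0.041,0.355,0,0],[0,0.041,0.363,0,0],[0,0.041,0.363,0,0]]'
python3 go.py 561 -370 131
python3 look.py w12 any 183 12 561 -370 110; python3 look.py w12 any 218 8 561 -370 30; python3 look.py w12 blue 90 5 562 -370 120
python3 - <<'E'
from h import *
c=cap("side");save(c,"side3.png")
E
```

```text
time: 27.25
position: [560.5, -369.5, 199.8]
orientation: [[1.0, 0.001, -0.0], [0.001, -1.0, 0.001], [-0.0, -0.001, -1.0]]
wrist_force: [0.3, 0.8, -2.0]
opening: 31.2
grasp_force: 40.0
t 27.25 pos [ 560.5 -369.5  199.8] yaw 0.08 tilt [-0.    -0.001] open 31.2 gf 40.0
shift [0.0005 0.0005 0.0688] turn 0.1
any 2075 z 186.3 lo [ 561. -399.  171.] hi [ 625. -311.  195.] circ [ 597.6 -355.2   51.8]
any 1859 z 220.6 lo [ 550. -398.  210.] hi [ 572. -342.  226.] circ [ 565.5 -370.    28.7]
  return _methods._mean(a, axis=axis, dtype=dtype,
  ret = ret.dtype.type(ret / rcount)
Traceback (most recent call last):
  File "look.py", line 8, in <module>
    q=P[ok];q=q[np.hypot(*(q[:,:2]-np.array([float(sys.argv[5]),float(sys.argv[6])])).T)<float(sys.argv[7])];print(k,len(q),"z",np.median(q[:,2]).round(1),"lo",q.min(0).round(0),"hi",q.max(0).round(0),"circ",np.round(np.hstack(cv2.minEnclosingCircle(q[:,:2].astype(np.float32))),1))
                                                                                                                                                                ~~~~~^^^
ValueError: zero-size array to reduction operation minimum which has no identity
```

```bash
python3 -m handwheel '[[0,0.002,0.001,0.03,0],[0,0.002,0.001,0.055,0],[0,0.002,0.001,0.063,0],[0,0.002,0.001,0.066,0],[0,0.002,0.001,0.068,0],[0,0.002,0.001,0.07,0],[0,0.002,0.001,0.072,0],[0,0.002,0.001,0.073,0],[0,0.002,0.001,0.073,0],[0,0.002,0.001,0.073,0]]'
python3 go.py
```

```text
time: 28.7
position: [562.9, -370.9, 126.8]
orientation: [[1.0, 0.002, 0.0], [0.002, -1.0, -0.0], [0.0, 0.0, -1.0]]
wrist_force: [-0.0, -0.1, -1.3]
opening: 31.0
grasp_force: 40.0
t 28.7 pos [ 562.9 -370.9  126.8] yaw 0.1 tilt [0. 0.] open 31.0 gf 40.0
```

```bash
python3 -m handwheel '[[0,0,0,0.001,0],[0,0,0,0.001,0],[0,0,0,0.001,0],[0.06,0,0,0.001,0],[0.06,0,0,0.001,0],[0.06,0,0,0.001,0],[0.06,0,0,-0.03,0],[0.06,0,0,-0.07,0],[0.06,-0.03,-0.06,-0.12,0],[0.06,-0.06,-0.12,-0.12,0]]'
python3 - <<'E'
from h import *
for n in("wrist","top"):
    c=cap(n);save(c,n+"9.png");P=cloud(c);ok=c["z_map"]>0
    k=P[ok&(abs(P[...,2]-131)<5)];k=k[np.hypot(k[:,0]-561,k[:,1]+370)<30]
    q=P[ok&(abs(P[...,2]-95)<8)];q=q[np.hypot(q[:,0]-561,q[:,1]+370)<92]
    A=np.c_[q[:,:2]-[561,-370],np.ones(len(q))];s=np.linalg.lstsq(A,q[:,2],rcond=None)[0]
    print(n,"knob",np.median(k[:,2]),cv2.minEnclosingCircle(k[:,:2].astype(np.float32)),"disc slope,z",s.round(4))
    f=c["frame"].astype(int);b=(f[...,2]>1.5*f[...,0])&(f[...,2]>1.3*f[...,1])
    if n=="wrist":
        q=P[ok&b&(P[...,2]>20)&(P[...,2]<93)];print("blue side",len(q),q.min(0) if len(q) else 0,q.max(0) if len(q) else 0)
E
```

```text
time: 29.95
position: [513.4, -271.5, 246.3]
orientation: [[1.0, 0.0, 0.004], [0.0, -1.0, -0.003], [0.004, 0.003, -1.0]]
wrist_force: [-0.1, 0.1, 0.7]
opening: 59.8
grasp_force: 0.0
wrist knob 131.2071785361631 ((561.2180786132812, -370.6062927246094), 16.13011360168457) disc slope,z [-7.00000e-04  2.00000e-04  9.53959e+01]
blue side 0 0 0
top knob nan ((0.0, 0.0), 0.0) disc slope,z [6.20000e-03 1.37000e-02 9.65302e+01]
  return _methods._mean(a, axis=axis, dtype=dtype,
  ret = ret.dtype.type(ret / rcount)
```

View pics/wrist9.png

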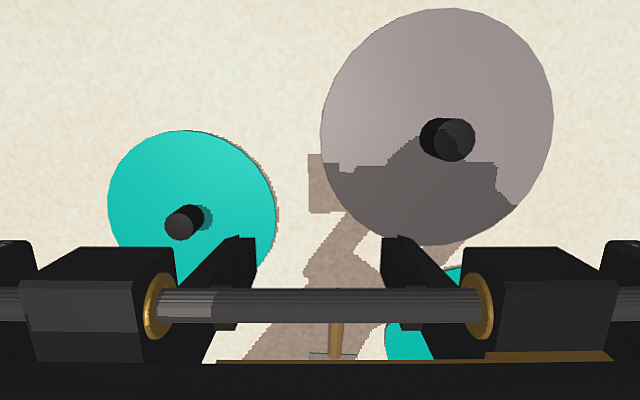

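The lid at (437,125) lies level on the blue bowl, centred at (561,-371). Its disc is at 95.4 mm and the knob top at 131.2 mm, the same as at the start, with the wrist-view slope under 0.001. It's seated and the robot is clear, so I'm handing in.

```bash
python3 -c "
from plant import *
print(close_job())"
```

```text
the job is handed in; nothing more can be done
None
```

The bowls are nested in size order inside the large bowl, the lid is back on and measured level and seated, and the job was handed in at about 30 s of the 72 s; the hand-in returned no verdict.

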